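Book in a honey sample with the label scanner

ROBOT

A 6-joint arm with a two-finger parallel gripper is mounted at the origin on the work surface. World frame = base frame: x ahead of the robot, y to its left, z up, the work surface at z = 0. Lengths are in m, angles in degrees, forces in N, time in s.
With the tool pointing down it reaches from about 0.4 to 0.825 m from the base axis. Payload 7 kg.
Tool frame: the origin (TCP) lies midway between the tips of the shut fingers; the grasp point (between the pads) lies 19 mm behind it; z points along the fingers, y is the direction in which the jaws open and shut (so a half turn about z gives the same grasp; the last joint's range is limited). The gripper opens to 88 mm and grips with 3 to 60 N. Pads are 19 mm wide; open, the fingers measure 130 mm over their backs; the gripper's body (78 mm by 193 mm) begins 47 mm behind the grasp point.
Start: joints at [-55.342, 20.546, 0.682, 0, -70.136, -16.507], TCP at [0.21, -0.641, 0.227] pointing down, gripper open.
Joint ranges: [-176.03, 176.03], [-82.01, 121.73], [-58.28, 71.71], [-173.87, 95.51], [-174.79, -0.11], [-173.66, 173.66]. Speed limits (degrees/s): [136.94, 136.94, 172.46, 180, 180, 180].

INTERFACE

Orientations are given as a 3x3 rotation matrix whose columns are the frame's x, y, z axes.
In Python, from rig import robot gives the robot as it stands. Calls block until the motion is done:
- robot.goto(position, orientation): joint-space move of the TCP to a pose.
- robot.servo_line(position, ori=None, speed=0.15): straight line of the TCP; ori=None keeps the orientation; speed is the mean speed in m/s.
- robot.movej(angles): joint-space move.
- robot.move_gripper(opening): opening from 0.0 (shut) to 1.0 (fully open); the grip force is fixed at half the most; returns when the fingers have stopped.
- robot.dwell(seconds).
- robot.ik(position, orientation): joint angles nearest the present ones, or None.
- robot.grab_frame(name): name is "side" or "top" or "wrist"; returns (picture, depth): 384x512x3 uint8, red, green, blue; 384x512 float32, m along the optical axis (not along the pixel's ray), 0 where there is no reading.
- robot.camera_info(name): a dict with "vfov" (degrees; the focal length in pixels is half the picture's height over the tangent of half this angle, whatever the lens; pixels are square), "cx", "cy" (the principal point, pixels), "view" (4x4, takes a point from world to camera coordinates); the wrist camera has in their place "T_tool_cam" (4x4, takes a point from camera to tool coordinates, whose origin is the TCP and whose axes are the flange's). Camera axes: x right, y down, z forward; pixel columns grow to the right and rows downward; lengths in m; the calibration is good to about 2 mm. A picture is of the moment at which its call begins: read the wrist's pose just before it. camera_info takes no time and is no camera call.
A pose or a line that the arm cannot do raises robot.Unreachable and nothing moves.
- robot.job_done(): hands the job in, once; it reports no verdict.
Readings, each from a call of its own:
- robot.read_t(): time.
- robot.read_qpos(): joint angles.
- robot.read_qvel(): joint speeds.
- robot.read_effort(): joint torques, N m.
- robot.read_position(): TCP position.
- robot.read_tcp_rot(): TCP orientation.
- robot.read_force(): force on the tool from outside, world axes, zero at the start.
- robot.read_ft_torque(): the same for the moment, N m.
- robot.read_grip_width(): opening from 0.0 (shut) to 1.0 (fully open).
Only numpy, scipy, OpenCV 4.12 (cv2) and the standard library are available. Lean on these libraries where they do the work, as an engineer would, in place of code of your own. Each camera call takes 0.05 s, during which the arm holds its last target. There are 200 camera calls.

TASK

Book in the honey sample in the widest of the three tilted jars: take the scanner from its stand and aim its window square at the middle of the bar code on that jar's lid, about 10 cm away with the window's long side running across the bars, and hold it steady for two seconds. Then lay the scanner back in its stand as it was, let go, and push the terminal's big round key fully down to save the entry. Do not bump the jars or disturb the small things lying in front of them.

Things in the scene. Friction and masses are not known exactly. Their poses are not given: they have to be found in the camera images.
- scanner: Loose black in-line scanner, 160 g. Handle: bar 150 mm long (its x -80 to +70), 30 wide (y), 24 high (z 0 to 24); origin on its underside, where to grip it across its width. At the +x end a head 58 mm wide, 24 thick, 56 long bends 45 degrees down to the window and reaches 45 mm below the origin. At the start it lies level in the stand.
- scan_window (a point): Centre of the scanner's window (50 x 16 mm, long side along the scanner's y) at (108, 0, -30) mm in the scanner's frame. Its z axis is the viewing direction, out of the window: forward (scanner +x) and 45 degrees down when the scanner is level. Its y axis is the scanner's y, the window's long side.
- stand: Fixed grey stand, origin under the middle, z up: base 160 x 90 x 12 mm and two saddles, 14 mm thick, at x = -54 and +46 mm, floors 70 mm up, lips 38 mm apart, flared above, 88 mm high in all. Between them 86 mm is open for the fingers. The scanner lies in them with its axes along the stand's, its origin 70 mm above the stand's, head beyond +x.
- wide_jar_label (a point): Centre of the bar code (24 x 34 mm, white, black bars) on the white lid of the widest jar (84 mm across, 78 high, amber): the one to scan. z points out of the lid, y is level, across the bars; x points up along the bars. The jar pivots on a stiff level hinge through its middle, 74 mm above the bench, 40 mm from the label; lid leaning to the holder's -x, 25 to 63 degrees from level.
- tall_jar_label (a point): Label on the lid of the second jar (62 mm across, 100 mm high, same kind of holder), not to be scanned. Axes as for the wide jar.
- slim_jar_label (a point): Label on the lid of the third jar (48 mm across, 84 mm high, same kind of holder), not to be scanned. Axes as for the wide jar. The three holders (base 100 x 120 mm, 88 mm high) stand in a row across the bench, in any order.
- terminal: Fixed grey terminal box 140 x 130 x 40 mm with a screen on its far half. Origin at the middle of the underside, z up. The big round key is on its near right.
- key_top (a point): Centre of the top of the terminal's big round white key, 34 mm across, pressed straight down.
- key (a joint): Travel of the key in m: 0 up, 0.007 fully down (about 5 N); springs back.
- loose_lid: Bystander: flat yellow lid, 52 mm across, 12 mm high, lying on the bench.
- spatula: Bystander: steel spatula 160 mm long lying on the bench.
- sample_pot: Bystander: small clear pot with yellow lid, 44 mm across, 45 mm high; origin at the middle of its underside.

How it is judged:
By the outcome, as a careful person would: the job done as asked, in the order asked, and still so for the second after the job is handed in, with the robot touching nothing.
It also fails if it takes over 67 s, if anything falls off the work surface, if the arm or the gripper's body presses on something with over 40 N, if the wrist force passes 120 N, or if a joint passes its speed limit or range.

## Working session

There is one attempt and no reset: what is moved stays moved. The work goes in short steps, each a Python script; the robot and the scene stay as the last script left them, time stands still between calls to the robot, and variables do not carry over. Pictures are saved under pics/ and viewed, about 8 in all and at most 12, crops included, and the job is handed in when it is done.

```bash
mkdir -p pics
cat > h.py <<'E'
import numpy as np, cv2
from rig import robot
def K(n):
    c=robot.camera_info(n); return 192/np.tan(np.radians(c["vfov"]/2)),c
def cloud(n,d,pose=None):
    f,c=K(n); v,u=np.mgrid[0:384,0:512]
    P=np.stack([(u-c["cx"])/f*d,(v-c["cy"])/f*d,d],-1)
    if n=="wrist":
        T=np.eye(4);T[:3,:3]=pose[1];T[:3,3]=pose[0];M=T@c["T_tool_cam"]
    else: M=np.linalg.inv(c["view"])
    W=P@M[:3,:3].T+M[:3,3]; W[d==0]=np.nan
    return W
def snap(n,tag):
    pose=(np.array(robot.read_position()),np.array(robot.read_tcp_rot()))
    p,d=robot.grab_frame(n); W=cloud(n,d,pose)
    np.savez(f"pics/{tag}.npz",p=p,d=d,W=W)
    cv2.imwrite(f"pics/{tag}.png",p[...,::-1]); return p,d,W
E
python3 - <<'E'
from h import *
a=snap("top","top0");b=snap("side","side0")
for n in("top","side","wrist"):
    f,c=K(n);print(n,f,{k:np.round(v,3).tolist() for k,v in c.items()})
im=np.vstack([a[0],b[0]])[...,::-1]
cv2.imwrite("pics/both.png",cv2.resize(np.hstack([a[0],b[0]])[...,::-1],(800,300),interpolation=cv2.INTER_AREA))
E
```

```text
top 375.0052448578617 {'vfov': 54.224, 'cx': 260.278, 'cy': 190.911, 'view': [[-0.026, -1.0, -0.015, 0.032], [-0.984, 0.028, -0.174, 0.533], [0.174, 0.01, -0.985, 0.91], [0.0, 0.0, 0.0, 1.0]]}
side 352.88467895722243 {'vfov': 57.1, 'cx': 260.263, 'cy': 194.929, 'view': [[-0.951, -0.308, 0.019, 0.511], [-0.191, 0.542, -0.819, 0.192], [0.242, -0.782, -0.574, 0.934], [0.0, 0.0, 0.0, 1.0]]}
wrist 313.16469503404403 {'vfov': 63.025, 'cx': 257.074, 'cy': 195.766, 'T_tool_cam': [[0.001, -0.96, -0.28, 0.076], [1.0, 0.0, 0.001, -0.001], [-0.001, -0.28, 0.96, -0.159], [0.0, 0.0, 0.0, 1.0]]}
```

View pics/top0.png

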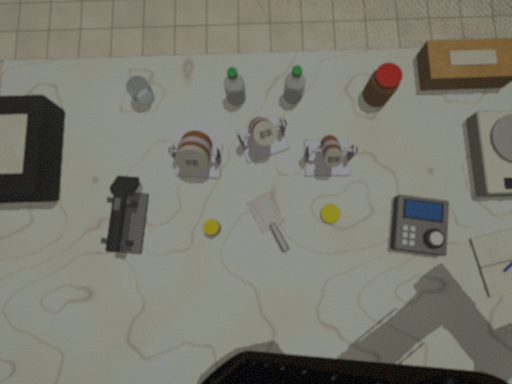

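View pics/side0.png

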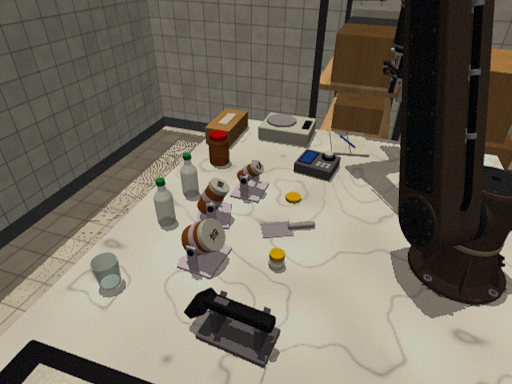

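Top view: scanner and stand at (125,220) with the head pointing away from the robot. The wide jar is at (193,155), its lid facing the robot, and the key is at (433,239). The pot (211,228), spatula (268,222) and loose lid (330,213) lie in front.

Run:
```python
from h import *
z=np.load("pics/top0.npz");W=z['W'];
for n,(u,v) in dict(bench=(300,280),scan_mid=(122,220),scan_near=(118,245),head=(125,184),label=(192,161),key=(433,239),box=(408,210),pot=(211,228),loose=(330,213),tall=(263,132),slim=(333,157)).items():
    print(n,np.round(np.nanmedian(W[v-1:v+2,u-1:u+2].reshape(-1,3),0),3))
p=z['p'][...,::-1]
a=cv2.resize(p[120:270,90:240],(400,400),interpolation=cv2.INTER_CUBIC);b=cv2.resize(p[180:270,370:460],(400,400),interpolation=cv2.INTER_CUBIC)
cv2.imwrite("pics/crop1.png",np.hstack([a,b]))
```

```text
bench [ 0.307 -0.078  0.001]
scan_mid [0.465 0.354 0.088]
scan_near [0.405 0.361 0.091]
head [0.555 0.352 0.08 ]
label [0.604 0.182 0.1  ]
key [ 0.4   -0.4    0.064]
box [ 0.475 -0.354  0.042]
pot [0.443 0.144 0.047]
loose [ 0.476 -0.163  0.012]
tall [0.666 0.007 0.12 ]
slim [ 0.602 -0.161  0.106]
```

View pics/crop1.png

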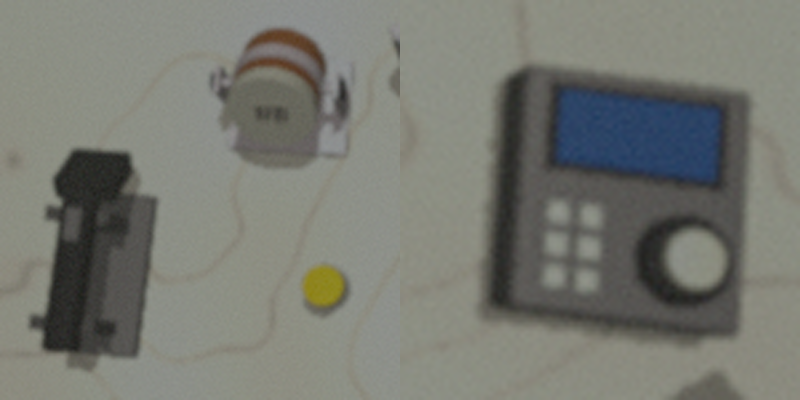

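Run:
```python
from h import *
print(robot.read_t(),np.round(robot.read_tcp_rot(),2).tolist())
R1=np.array([[1,0,0],[0,-1,0],[0,0,-1.]]);R2=np.array([[-1,0,0],[0,1,0],[0,0,-1.]])
for R in(R1,R2):
  for P in([.47,.355,.063],[.43,.18,.22],[.47,.33,.3],[.40,-.40,.07],[.40,-.40,.26]):
    q=robot.ik(P,R); print(P,None if q is None else np.round(q,0))
# key look on the way
from scipy.spatial.transform import Rotation as Ro
robot.goto([.43,-.38,.26],R1); snap("wrist","wkey"); 
robot.goto([.45,.30,.32],R1); print(robot.read_t()); a=snap("wrist","wscan")
robot.goto([.46,.20,.30],R1); b=snap("wrist","wjar");print(robot.read_t())
cv2.imwrite("pics/w.png",np.hstack([cv2.resize(x[0][...,::-1],(400,300)) for x in(a,b)]))
```

```text
0.1 [[-0.95, -0.31, -0.0], [-0.31, 0.95, 0.0], [0.0, 0.0, -1.0]]
[0.47, 0.355, 0.063] [ 56.  21. -22.   0. -47.  34.]
[0.43, 0.18, 0.22] [ 47.   1. -25.   0. -64.  43.]
[0.47, 0.33, 0.3] [ 55.   9.  -6.   0. -76.  35.]
[0.4, -0.4, 0.07] [-25.  19. -25.   0. -46. 115.]
[0.4, -0.4, 0.26] [-25.   9. -10.   0. -70. 115.]
[0.47, 0.355, 0.063] [  56.   21.  -22.    0.  -47. -146.]
[0.43, 0.18, 0.22] [  47.    1.  -25.    0.  -64. -137.]
[0.47, 0.33, 0.3] [  55.    9.   -6.    0.  -76. -145.]
[0.4, -0.4, 0.07] [-25.  19. -25.   0. -46. -65.]
[0.4, -0.4, 0.26] [-25.   9. -10.   0. -70. -65.]
4.5083
5.1
```

View pics/w.png

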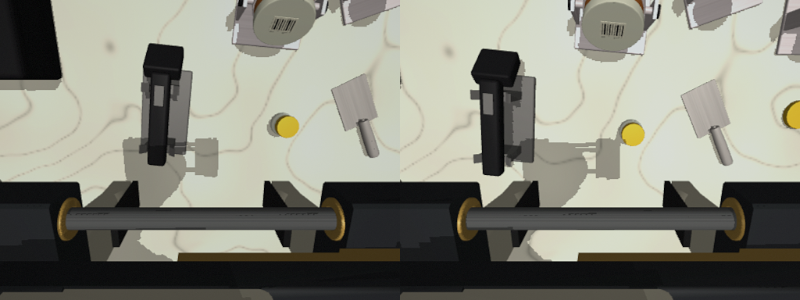

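View pics/wkey.png

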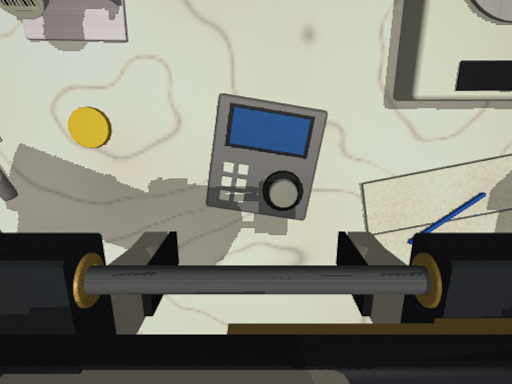

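The left frame shows the scanner with its handle from about (205,205) to (207,95) full-res, and the bar code at about (362,31). In the right frame the bar code is at about (272,38). In the key view the key is at (283,192). Now I'll fit the geometry.

```bash
cat >> h.py <<'E'
def lid(tag,u,v):
    z=np.load(f"pics/{tag}.npz");W=z['W'];p=z['p'].astype(float);g=p.mean(-1)
    loc=W[max(v-12,0):v+13,u-12:u+13].reshape(-1,3);loc=loc[np.isfinite(loc).all(1)]
    for i in range(6):
        c=np.median(loc,0) if i==0 else loc.mean(0); n=np.linalg.svd(loc-loc.mean(0),full_matrices=False)[2][2]; n*=np.sign(n[2])
        D=W-loc.mean(0); m=(abs(D@n)<.003)&(np.linalg.norm(D,axis=-1)<.048)&np.isfinite(W[...,0])
        k,lab=cv2.connectedComponents(m.astype(np.uint8)); m=lab==lab[v,u]; loc=W[m]
    vv,uu=np.where(m)
    # lid centre by min enclosing circle in plane
    y=np.cross([0,0,1],-n); y=np.cross(n,[0,0,1.]) ;y/=np.linalg.norm(y); x=np.cross(y,n)
    ab=np.stack([(loc-loc.mean(0))@x,(loc-loc.mean(0))@y],1).astype(np.float32)
    (ca,cb),r=cv2.minEnclosingCircle(ab)
    C=loc.mean(0)+ca*x+cb*y
    dk=m&(g<90); d=ab[g[m]<90]
    B=None
    if len(d)>10:
        d=d[np.hypot(d[:,0]-ca,d[:,1]-cb)<.026]
        q=(d.max(0)+d.min(0))/2; B=loc.mean(0)+q[0]*x+q[1]*y
        print("bars extent",np.ptp(d,axis=0),len(d))
    print(tag,"n",n.round(4),"tilt",np.degrees(np.arccos(n[2])).round(2),"yaw",np.degrees(np.arctan2(n[1],n[0])).round(2),"C",C.round(4),"r",round(r,4),"rms",np.std((loc-loc.mean(0))@n).round(5),"bars",None if B is None else B.round(4), len(loc))
    return C,n
E
python3 - <<'E'
from h import *
lid("wjar",272,45);lid("wscan",362,38)
def top(tag,lo,hi,box):
    z=np.load(f"pics/{tag}.npz");W=z['W']
    u0,u1,v0,v1=box; S=W[v0:v1,u0:u1].reshape(-1,3); S=S[(S[:,2]>lo)&(S[:,2]<hi)]
    (c,s,a)=cv2.minAreaRect(S[:,:2].astype(np.float32)); print(tag,"rect",np.round(c,4),np.round(s,4),round(a,2),"z",np.median(S[:,2]).round(4),len(S),S[:,:2].mean(0).round(4))
    return S
for t,b in(("wscan",(175,240,50,215)),("wjar",(85,175,55,228))):
    S=top(t,.089,.100,b)
    for x in np.arange(.40,.56,.015):
        q=S[abs(S[:,0]-x)<.004]
        if len(q)>10: print(round(x,3),len(q),(np.percentile(q[:,1],[1,99])).round(4),q[:,2].mean().round(4))
S=top("wkey",.05,.08,(260,306,165,215))
top("wkey",.035,.046,(200,330,90,225))
print(cv2.minEnclosingCircle(S[:,:2].astype(np.float32)))
z=np.load("pics/wkey.npz");print(z['W'][192,270:300:4].round(4))
E
```

```text
bars extent [0.01987494 0.02829299] 146
wjar n [-0.8207  0.0708  0.5669] tilt 55.47 yaw 175.07 C [0.6041 0.1827 0.0968] r 0.0427 rms 0.00078 bars [0.6034 0.1821 0.0958] 4125
bars extent [0.02017565 0.02906335] 204
wscan n [-0.8228  0.073   0.5636] tilt 55.69 yaw 174.93 C [0.6038 0.182  0.0963] r 0.0425 rms 0.00075 bars [0.604  0.1818 0.0966] 3747
wscan rect [0.4694 0.3656] [0.0567 0.1556] 84.58 z 0.0942 2896 [0.4705 0.3648]
0.4 134 [0.358  0.3864] 0.0939
0.415 145 [0.3433 0.3861] 0.0936
0.43 142 [0.3543 0.3833] 0.094
0.445 150 [0.3535 0.3829] 0.0938
0.46 159 [0.3518 0.3801] 0.0939
0.475 153 [0.3501 0.3796] 0.0939
0.49 157 [0.3492 0.377 ] 0.0944
0.505 168 [0.3433 0.3767] 0.0948
0.52 180 [0.3431 0.3881] 0.0944
0.535 171 [0.345  0.3738] 0.0935
wjar rect [0.4699 0.3648] [0.0573 0.1555] 84.35 z 0.0942 3172 [0.4709 0.3636]
0.4 151 [0.358  0.3857] 0.094
0.415 157 [0.3436 0.3986] 0.0938
0.43 150 [0.355 0.383] 0.0939
0.445 156 [0.3532 0.3808] 0.094
0.46 168 [0.3516 0.3799] 0.0939
0.475 167 [0.3502 0.3775] 0.0941
0.49 180 [0.3482 0.3768] 0.0944
0.505 187 [0.3342 0.3751] 0.0948
0.52 203 [0.3321 0.3876] 0.0942
0.535 204 [0.3447 0.3719] 0.0936
wkey rect [ 0.4042 -0.4127] [0.0486 0.0486] 45.37 z 0.0551 1252 [ 0.4062 -0.4122]
wkey rect [ 0.4399 -0.3904] [0.1301 0.14  ] 80.76 z 0.0409 10661 [ 0.4493 -0.3875]
((0.4042697846889496, -0.41273173689842224), 0.024992061778903008)
[[ 0.4059 -0.3967  0.0619]
 [ 0.4061 -0.4014  0.0626]
 [ 0.4059 -0.4062  0.0618]
 [ 0.406  -0.4109  0.0622]
 [ 0.4065 -0.4154  0.064 ]
 [ 0.4059 -0.4204  0.0618]
 [ 0.4059 -0.4251  0.0618]
 [ 0.4028 -0.4313  0.0507]]
```

The label height matches the hinge geometry (0.074 + 0.040·cos 55.5° = 0.0967), and the scanner's top at 0.094 is right. Next: grasp, lift and check.

```bash
cat >> h.py <<'E'
from scipy.spatial.transform import Rotation as Ro
yaw=-5.5
Rs=Ro.from_euler('z',yaw,degrees=True).as_matrix(); Os=np.array([.4715,.3648,.070])
FL=np.diag([1,-1,-1.])            # scanner axes -> tool axes
Rg=Rs@FL; Pg=Os+[0,0,.012-.019]
L=np.array([.6038,.1820,.0963]); n=np.array([-.8218,.0719,.5653]); n/=np.linalg.norm(n)
yL=np.cross([0,0,1.],-n); yL/=np.linalg.norm(yL)
Rw=np.stack([np.cross(yL,-n),yL,-n],1)      # window frame in world at scan
c=np.sqrt(.5); Rws=np.array([[-c,0,c],[0,1,0],[-c,0,-c]]) # window axes in scanner frame: z fwd+down, y = y
Rsc=Rw@Rws.T; Osc=L+.1*n-Rsc@np.array([.108,0,-.030])
Rt=Rsc@FL; Pt=Osc+Rsc@(Rs.T@(Pg-Os))
E
python3 - <<'E'
from h import *
print(np.linalg.det(Rws),np.linalg.det(Rw),Rsc.round(3).tolist(),Osc.round(3),Pt.round(3))
for P,R in((Pg,Rg),(Pg+[0,0,.1],Rg),(Pt,Rt),(Pt-[.05,0,0],Rt)):
    q=robot.ik(P,R);print(None if q is None else np.round(q,1))
robot.goto(Pg+[0,0,.10],Rg)
robot.servo_line(Pg,speed=.08)
f0=np.array(robot.read_force()); robot.move_gripper(0.0)
print("w",robot.read_grip_width(),"f",f0.round(1),np.round(robot.read_force(),1),robot.read_t())
robot.servo_line(Pg+[0,0,.13],speed=.1); print("w",robot.read_grip_width(),np.round(robot.read_force(),1),robot.read_t())
w=snap("wrist","wheld");t=snap("top","theld")
cv2.imwrite("pics/held.png",np.hstack([cv2.resize(x,(400,300)) for x in(w[0][...,::-1],t[0][90:300,60:340,::-1])]))
E
```

```text
1.0 0.9999999999999999 [[0.979, 0.087, -0.183], [-0.086, 0.996, 0.016], [0.184, 0.0, 0.983]] [0.41  0.199 0.162] [0.412 0.199 0.156]
[ 56.5  22.  -21.    0.  -47.1  28. ]
[ 56.5  16.  -14.7   0.  -59.4  28. ]
[ 58.7  -2.4 -43.7  13.5 -44.7  16.9]
[ 66.4  -7.3 -48.1  13.9 -46.6   9.2]
w 0.3398315903231886 f [ 0.9 -0.1  0. ] [-0.1  0.5 -1.2] 8.3167
w 0.3361313718059695 [-0.3  0.5 -1.2] 9.7667
```

View pics/held.png

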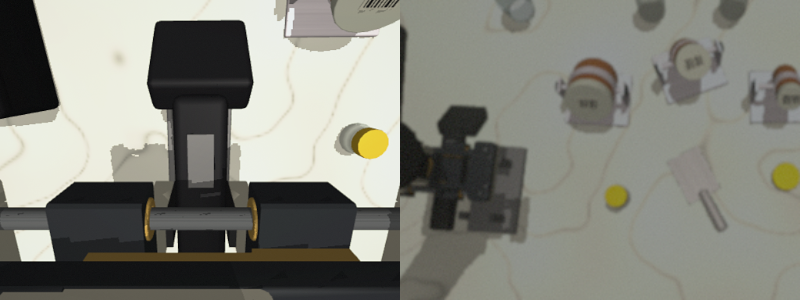

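The scanner is held: the gap is 29.6 mm against a 30 mm handle, seen straight between the fingers with the head ahead. Next I measure it in the hand, then move to the scan pose.

Run:
```python
from h import *
z=np.load("pics/wheld.npz");W=z['W'];O=Os+[0,0,.13]
S=(W-O)@Rs   # scanner frame if grasp exact
H=S[110:235,215:310].reshape(-1,3);H=H[(abs(H[:,2]-.024)<.008)&(abs(H[:,1])<.025)&(H[:,0]<.065)]
A=np.c_[H[:,:2],np.ones(len(H))];print("top plane",np.linalg.lstsq(A,H[:,2],rcond=None)[0].round(4),len(H))
for x in(.025,.035,.045,.055,.062):
    q=H[abs(H[:,0]-x)<.004]
    if len(q): print(x,np.percentile(q[:,1],[1,99]).round(4),len(q))
D=S[20:145,180:335].reshape(-1,3);D=D[(D[:,2]>-.06)&(D[:,2]<.04)&(D[:,0]>.075)]
print("head x,y,z",np.percentile(D,[.5,99.5],axis=0).round(4))
a=S[30:130:6,256];print(a.round(4).tolist())
```

```text
top plane [-0.0311  0.0008  0.025 ] 7133
0.025 [-0.0164  0.013 ] 1132
0.035 [-0.0161  0.0129] 1212
0.045 [-0.0162  0.0129] 1321
0.055 [-0.016  0.013] 1363
0.062 [-0.0161  0.0133] 1266
head x,y,z [[ 0.0754 -0.0292 -0.0201]
 [ 0.1121  0.0268  0.0173]]
[[0.1093, -0.0012, -0.0152], [0.1064, -0.0012, -0.0133], [0.1031, -0.0012, -0.0094], [0.1002, -0.0012, -0.0072], [0.0973, -0.0012, -0.0046], [0.0941, -0.0012, 0.0004], [0.0916, -0.0012, 0.0008], [0.0888, -0.0012, 0.0042], [0.0861, -0.0012, 0.0068], [0.0835, -0.0012, 0.0099], [0.081, -0.0012, 0.0127], [0.0785, -0.0012, 0.0149], [0.0762, -0.0012, 0.0155], [0.0738, -0.0012, 0.0169], [0.0713, -0.0012, 0.015], [0.0689, -0.0012, 0.015], [0.0669, -0.0013, 0.0231]]
```

The handle's top shows about 1.8° of nose droop. I'll compare the head face before and after the grasp to confirm.

Run:
```python
from h import *
from rig import robot
print(np.round(Ro.from_matrix(Rg.T@np.array(robot.read_tcp_rot())).as_rotvec(degrees=True),2),np.round(robot.read_position()-Pg,4))
for t,O in(("wscan",Os),("wjar",Os),("wheld",Os+[0,0,.13])):
    S=((np.load(f"pics/{t}.npz")['W']-O)@Rs).reshape(-1,3);S=S[np.isfinite(S).all(1)]
    for nm,lo,hi,k in(("handle",.022,.062,0),("head",.080,.106,-1)):
        H=S[(S[:,0]>lo)&(S[:,0]<hi)&(abs(S[:,1])<(.012 if k==0 else .024))]
        pr=.024 if k==0 else .0935-H[:,0]
        H=H[abs(H[:,2]-pr)<.007]
        for i in range(3):
            A=np.c_[H[:,0]-(lo+hi)/2,H[:,1],np.ones(len(H))];s=np.linalg.lstsq(A,H[:,2],rcond=None)[0];r=H[:,2]-A@s;H=H[abs(r)<2.5*r.std()]
        print(t,nm,"pitch",np.degrees(np.arctan(s[0])).round(2),s.round(4),len(H),r.std().round(5))
```

```text
[-0.06 -0.04  0.  ] [-0.0002 -0.0003  0.1293]
wscan handle pitch -2.35 [-0.041   0.0229  0.0251] 696 0.00124
wscan head pitch -45.0 [-1.0001e+00 -4.0000e-04  1.4000e-03] 808 0.00074
wjar handle pitch -2.3 [-0.0402  0.0296  0.0252] 758 0.00118
wjar head pitch -45.16 [-1.0057  0.0069  0.0014] 926 0.00071
wheld handle pitch -2.45 [-0.0428 -0.05    0.0242] 5247 0.00111
wheld head pitch -45.09 [-1.003e+00 -7.000e-03  3.000e-04] 5916 0.00056
```

There was no slip: the head face reads −45° before and after, so the handle slope is an artefact of its inset patch. There is a steady −1.3 mm y bias from the camera, so I'll shift the label by it and scan.

```bash
echo 'Pt=Pt+np.array([0,.0012,0])' >> h.py
python3 - <<'E'
from h import *
robot.servo_line([.42,.33,.21],speed=.15)
robot.servo_line(Pt+[-.015,0,.02],ori=Rt,speed=.15)
robot.servo_line(Pt,speed=.06)
robot.dwell(.3)
P=np.array(robot.read_position());R=np.array(robot.read_tcp_rot())
Rsn=R@FL; Osn=P-R@np.array([0,0,-.007])*-1 if 0 else P-Rsn@np.array([0,0,-.007])
w=Osn+Rsn@[.108,0,-.03]; v=Rsn@[c,0,-c]; Lc=L+[0,.0012,0]; d=(Lc-w)@v
print("dist",d,"lateral mm",((Lc-w-d*v)*1e3).round(2),"angle",np.degrees(np.arccos(-v@n)),"t",robot.read_t(),"w",robot.read_grip_width())
a=snap("wrist","wsc");b=snap("side","ssc")
cv2.imwrite("pics/sc.png",np.hstack([cv2.resize(a[0][...,::-1],(400,300)),cv2.resize(b[0][180:330,130:330,::-1],(400,300))]))
lid_px=None
E
```

```text
dist 0.10019193216643238 lateral mm [-0.17 -0.21 -0.22] angle 0.03327348872197977 t 12.375 w 0.34122914780819846
```

View pics/sc.png

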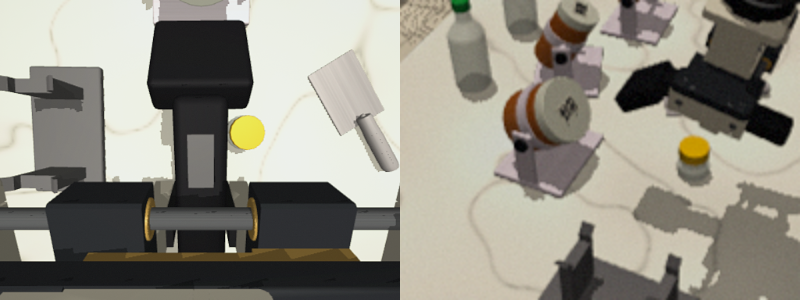

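The scanner head faces the lid squarely, about 10 cm away, and clears the jar and pot. Now hold, then return it.

Run:
```python
from h import *
robot.dwell(3.0)
robot.servo_line(Pt+[-.015,0,.02],speed=.06)
robot.servo_line([.42,.33,.21],ori=Rg,speed=.15)
B=Pg+[0,.001,0]
robot.servo_line(B+[0,0,.13],speed=.12); 
robot.servo_line(B+[0,0,.03],speed=.1); robot.dwell(.3); print(np.round(robot.read_position()-B,4))
robot.servo_line(B+[0,0,.0007],speed=.04); robot.dwell(.3)
print("f",np.round(robot.read_force(),1),np.round(robot.read_position()-B,4))
robot.move_gripper(1.0); robot.servo_line(B+[0,0,.12],speed=.1)
robot.goto([.43,.30,.32],np.diag([1,-1,-1.]))
robot.dwell(.2);a=snap("wrist","wback");b=snap("side","sback");print(robot.read_t())
for t,x in(("wscan",0),("wback",0)):
    z=np.load(f"pics/{t}.npz");S=(z['W']-Os)@Rs;S=S.reshape(-1,3);S=S[np.isfinite(S).all(1)]
    H=S[(S[:,0]>-.1)&(S[:,0]<.06)&(abs(S[:,1])<.03)&(S[:,2]>.020)&(S[:,2]<.030)]
    D=S[(S[:,0]>.075)&(S[:,0]<.12)&(abs(S[:,1])<.04)&(S[:,2]>-.03)&(S[:,2]<.03)]
    print(t,"rear",np.percentile(H[:,0],.5).round(4),"z",np.median(H[:,2]).round(4),"head y",np.percentile(D[:,1],[1,99]).round(4),
      [((q:=H[abs(H[:,0]-x)<.006])[:,1].mean()).round(4) for x in(-.03,-.01,.01,.025)])
cv2.imwrite("pics/back.png",np.hstack([cv2.resize(a[0][...,::-1],(400,300)),cv2.resize(b[0][180:384,130:400,::-1],(400,300))]))
```

```text
[0.0001 0.0001 0.0304]
f [ 0.9  0.  -1.2] [0.     0.0001 0.0008]
23.8167
wscan rear -0.0784 z 0.0242 head y [-0.0287  0.0277] [np.float64(0.0004), np.float64(-0.0), np.float64(0.0), np.float64(0.0001)]
wback rear -0.0784 z 0.0242 head y [-0.0288  0.0276] [np.float64(-0.0019), np.float64(-0.0013), np.float64(-0.0013), np.float64(-0.0013)]
```

View pics/back.png

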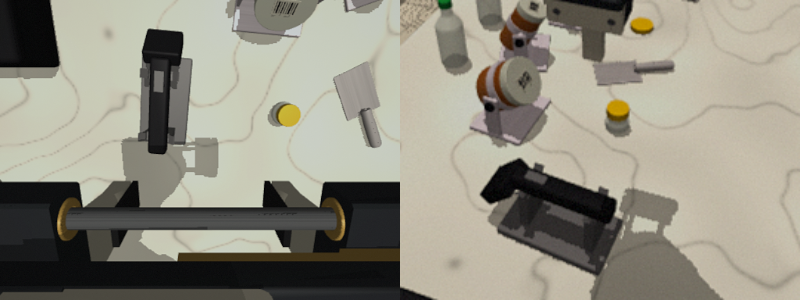

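The scanner is seated level again (z unchanged, shifted about 1 mm), and the jars and small things are unmoved. Now the key.

Run:
```python
from h import *
R=np.array([[-1,0,0],[0,1,0],[0,0,-1.]]) 
R=np.diag([1,-1,-1.])
robot.servo_line([.43,.28,.36],speed=.2)
K0=np.array([.405,-.4115,0])
robot.goto(K0+[0,0,.20],R); robot.move_gripper(0.0)
robot.servo_line(K0+[0,0,.070],speed=.12); robot.dwell(.2); f0=np.array(robot.read_force())[2]
z=.066
while z>.046:
    robot.servo_line(K0+[0,0,z],speed=.03); robot.dwell(.08); f=np.array(robot.read_force())[2]-f0
    print(round(z,4),np.round(robot.read_position()[2],4),round(f,1))
    if f>14: break
    z-=.001
robot.dwell(.5);print(np.round(robot.read_force(),1))
robot.servo_line(K0+[0,0,.20],speed=.12)
robot.dwell(.3);a=snap("wrist","wend");b=snap("side","send");print(robot.read_t(),np.round(robot.read_force(),1))
cv2.imwrite("pics/end.png",np.hstack([cv2.resize(a[0][...,::-1],(400,300)),cv2.resize(b[0][...,::-1],(400,300))]))
```

```text
0.066 0.0659 0.4
0.065 0.065 0.5
0.064 0.064 -0.2
0.063 0.0631 2.0
0.062 0.0621 1.9
0.061 0.0611 1.8
0.06 0.0601 3.3
0.059 0.0591 4.6
0.058 0.0581 4.4
0.057 0.0571 4.4
0.056 0.0563 6.7
0.055 0.0562 14.0
[-1.2  1.5 13.9]
35.8583 [-0.6 -0.3 -0.1]
```

View pics/end.png

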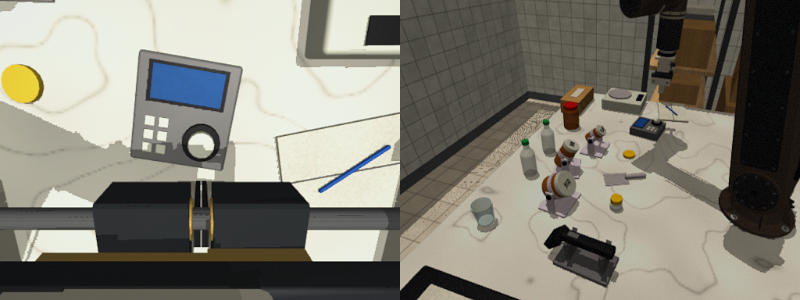

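The key gave 7 mm of spring travel (contact 0.0632, hard stop 0.0562). The scene is in order and the arm is clear.

```bash
python3 -c "
from rig import robot
robot.job_done()"
```

```text
the job is handed in; nothing more can be done
```

I handed the job in at about 36 s on the robot's clock, all steps done in the order asked; no verdict was reported.

- **Scan:** I held the scanner window 100 mm from the wide jar's bar code for 3 s. By my own measurements it was less than 0.5 mm off centre and 0.03° off square. These figures rest on the camera calibration, which is only good to about 2 mm.
- **Scanner return:** It lies level in the stand again at the same height and fore-aft position. It sits about 1–1.5 mm sideways of where it started, within the slack of the saddles.
- **Key:** The key moved from contact at 63.2 mm to a hard stop at 56.2 mm, which is the full 7 mm. It reached about 5 N on the spring and 14 N at the stop, and I then released it.
- **Surroundings:** The jars, pot, spatula and loose lid look undisturbed in the last pictures, and the arm touches nothing.

**Checks that disagreed:**
- The handle's top first read as about 2° of nose droop in the grip. It measured the same before the grasp, and the head face stayed at 45°, so I treated it as an artefact.
- The wrist camera showed about 1.3 mm of sideways bias. I corrected 1.2 mm of it when aiming at the label.

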